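# Lay out a sample kit on the photo board

### The job

Set out the sample kit on the grey layout board for its record photograph, everything upright and centred in its ruled square: the label carton between the note block and the tape roll with its long side parallel to the board's front edge, the screw-lid jar in the square right behind the note block (on the side away from the robot), and the flanged spool in the square right behind the tape roll. Then stand the folding loupe on the middle of the carton's lid. Never tip any of the four over, and leave the note block and the tape roll where they are.

Things in the scene. Friction and masses are not known exactly. Their poses are not given: they have to be found in the camera images.
- layout_board: Grey board, fixed, 190 (x) x 260 (y) x 8 mm. Origin: underside, at the centre of the grid of squares; top at z = +8 mm. Own x points to the rear (away from the robot), y left, within 0.2 rad of the robot's axes. Six flat white 76 mm square outlines at 82 mm pitch: front row centres x = -41 mm, rear row x = +41 mm; columns y = +82, 0, -82 mm. Flat metal rule along the front edge.
- note_block: Square block of note slips, 72 x 72 x 27 mm, loose, lying in one of the two outer squares of the front row (left or right, differs from start to start). Origin: centre of its underside. Stays where it is.
- tape_roll: Ring-shaped roll of tape lying flat, 67 mm across, 19 mm high, loose, in the other outer square of the front row. Origin: centre of its underside. Stays where it is.
- label_carton: Small carton with a pale lid and brown sides, 43 (its x) x 67 (its y, long side) x 49 mm high, solid, closed, about 55 g. Origin: centre of its underside; z up. Grasp across the 43 mm side.
- jar: Round jar with a screw lid, 51 mm across, 66 mm high (lid 46 mm across, above 52 mm), about 90 g; the lid is fixed. Origin: centre of its underside; z up.
- spool: Squat spool with two flat round flanges, 46 mm across, 42 mm high, standing on a flange, about 45 g. Origin: centre of its underside; z up. Grasp it across the flanges, in any direction.
- loupe: Black folding pick glass (loupe) standing open, C-shaped from the side: lens plate above, foot plate below, one upright wall at its +x side; 38 (x) x 36 (y) x 40 mm high, about 60 g. Origin: centre of its underside; z up. Grasp it from above across its plates, along its y (36 mm); it may face any way on the carton.
There are look-alikes about, which are no part of the job. Leave any green look-alike of the spool alone.

How it is judged:
By the outcome, as a careful person would: the job done as asked, in the order asked, and still so for the second after the job is handed in, with the robot touching nothing.
It also fails if it takes over 118 s, if anything falls off the work surface, if the arm or the gripper's body presses on something with over 40 N, if the wrist force passes 120 N, or if a joint passes its speed limit or range.

### The arm

A 6-joint arm with a two-finger parallel gripper is mounted at the origin on a cart in front of the work surface, level with it; the furniture and walls round the work are solid. World frame = base frame: x ahead of the robot, y to its left, z up, the work surface at z = 0. Lengths are in m, angles in rad, forces in N, time in s.
With the tool pointing down it reaches from about 0.3 to 0.875 m from the base axis. Payload 6.4 kg.
Tool frame: the origin (TCP) lies between the finger pads; the fingertips stand ctrl.tip_extent ahead of it and the grasp point (between the pads) is the TCP (ctrl.tip_extent is the distance from the TCP to the fingertips, in m); z points along the fingers, y is the line along which they close (so a half turn about z gives the same grasp; the last joint's range is limited). The gripper opens to 85 mm and grips with 20 to 120 N. Pads are 22 mm wide; open, the fingers measure 114 mm over their backs; the gripper's body (76 mm by 85 mm) begins 54 mm behind the grasp point. The pads swing forward as they close: fully open they stand 13 mm farther back than shut.
Start: joints at [0.9, 0.181, 1.607, -0, 1.354, -0.206], TCP at [0.258, 0.514, 0.222] pointing down, gripper open.
Joint ranges: [-2.99, 2.99], [-0.89, 2.07], [0.3, 2.58], [-1.14, 4.28], [0, 2.63], [-3.12, 3.12]. Speed limits (rad/s): [2.57, 2.57, 3.01, 3.14, 3.14, 3.14].

### API

Orientations are given as a unit quaternion [w, x, y, z].
In Python, from bench import ctrl gives the robot as it stands.
- The arm moves only by the tool send_rows, never from a script. Its arguments are lists of equal length, an entry for each row: "dr": the turn, a rotation vector about the tool's x, y, z in units of 6 degrees (1.0 is 6 degrees), a list of three; "xyz": the shift along the tool's x, y, z in cm, a list of three; "jaw": the opening in per cent of the stroke, from 0 (shut) to 100 (fully open). In form: {"dr": [[wx, wy, wz], ...], "xyz": [[dx, dy, dz], ...], "jaw": [jaw, ...]}. A call has exactly 8 rows; each row is the pose to reach, as a shift and turn from the pose commanded when the call began, along the tool's axes at that moment; what a row does not reach only later rows make up. A row lasts 1/8 s, in which the tool goes at most 62.5 mm and 10.7 degrees, less where a joint would pass 70% of its speed; a pose out of reach is approached as far as the arm can. A call with a gripper value outside its range is refused whole. The fingers move at their own pace and stop on an object; the grip force is fixed at half the most. Time passes only in rows, so rows that repeat a pose let the fingers close, or fill a call up. It gives the time, the measured TCP pose, the force, the opening and the grip force at its end, in the units of the state.
- ctrl.get_obs(): the state, without advancing time (a new reading comes with each control period).
- ctrl.camera(name): name is "scene" or "top" or "wrist"; returns the picture (400x640x3 uint8, red, green, blue); there is no depth.
- ctrl.calibration(name): a dict with "camera_matrix" (3x3 intrinsics, pixels), "world_from_camera" (4x4, takes a point from camera to world coordinates). Camera axes: x right, y up, looking along -z (the intrinsics and any distortion apply to the point x, -y, -z); pixel columns grow to the right and rows downward; lengths in m; the calibration is good to about 2 mm. A picture is of the moment at which its call begins: read the wrist's pose just before it. calibration takes no time and is no camera call; for the wrist camera it gives the pose at the moment of the call.
- ctrl.hand_in(): hands the job in; it is judged then, once.
The state is a dict: "time_s": time; "q": joint angles; "dq": joint speeds; "joint_efforts": joint torques, N m; "eef_pos": TCP position; "eef_rot": TCP orientation; "wrist_force": force on the tool from outside, world axes, zero at the start; "torque": the same for the moment, N m; "opening": opening from 0.0 (shut) to 1.0 (fully open); "grasp_force": force on a finger pad.
Only numpy, scipy, OpenCV 4.12 (cv2) and the standard library are available. Lean on these libraries where they do the work, as an engineer would, in place of code of your own. Each camera call takes 0.05 s, during which the arm holds its last target. There are 200 camera calls.

## Working session

There is one attempt and no reset: what is moved stays moved. The work goes in short steps, Python scripts to look and compute and a tool call to move; the robot and the scene stay as the last step left them, time stands still between calls to the robot, and variables do not carry over. Pictures are saved under pics/ and viewed, at most 14 in all, crops included, and the job is handed in when it is done.

Besides the shell and the picture viewer there is one more tool, called by a JSON object that holds its "op" and its "data", one argument or row to a line. send_rows: Moves the arm, as the interface text tells. Its arguments: {"type":"object","properties":{"dr":{"type":"array","items":{"type":"array","items":{"type":"number"}}},"xyz":{"type":"array","items":{"type":"array","items":{"type":"number"}}},"jaw":{"type":"array","items":{"type":"number"}}},"required":["dr","xyz","jaw"]}

```bash
ls; mkdir -p pics
python3 - <<'E'
from bench import ctrl
import cv2
for n in("scene","top"):
    cv2.imwrite(f"pics/{n}0.png",ctrl.camera(n)[...,::-1]); c=ctrl.calibration(n); print(n,c["camera_matrix"],c["world_from_camera"],[k for k in c])
o=ctrl.get_obs();print(o,ctrl.tip_extent)
E
```

```text
pics
scene [[446.84603649   0.         327.42403565]
 [  0.         446.84603649 196.09018074]
 [  0.           0.           1.        ]] [[ 0.58651706  0.48584651 -0.64803619 -0.21248976]
 [-0.80964251  0.33012925 -0.48527692 -0.64154468]
 [-0.0218344   0.80930084  0.58698843  0.76667957]
 [ 0.          0.          0.          1.        ]] ['camera_matrix', 'world_from_camera']
top [[486.16936062   0.         322.22076957]
 [  0.         486.16936062 198.9927848 ]
 [  0.           0.           1.        ]] [[-0.00185085  0.99060938 -0.13671001  0.38795876]
 [-0.99957442  0.00214732  0.02909237 -0.00848156]
 [ 0.02911273  0.13670568  0.99018382  1.52201785]
 [ 0.          0.          0.          1.        ]] ['camera_matrix', 'world_from_camera']
{'time_s': 0.1, 'q': array([ 8.99670069e-01,  1.81525464e-01,  1.60788556e+00, -1.07992671e-05,
        1.35382618e+00, -2.06305957e-01]), 'dq': array([ 6.10685691e-04,  9.22120279e-06, -2.39423162e-03, -1.35628699e-03,
       -1.36960176e-03, -5.62062838e-04]), 'joint_efforts': array([ 1.93339606e-04, -4.45870936e+01, -3.52237058e+01, -4.87024372e-04,
        4.12652837e-03, -6.62461957e-06]), 'eef_pos': array([0.25741553, 0.51358819, 0.2216521 ]), 'eef_rot': array([-3.44510331e-04,  2.30322328e-01,  9.73114047e-01, -7.46641493e-04]), 'wrist_force': array([-0.28953397,  0.97234248,  0.03050205]), 'torque': array([-0.0742519 , -0.00216203, -0.01778676]), 'grasp_force': 0.0, 'opening': 0.9977915166195745} 0.019
```

View pics/top0.png

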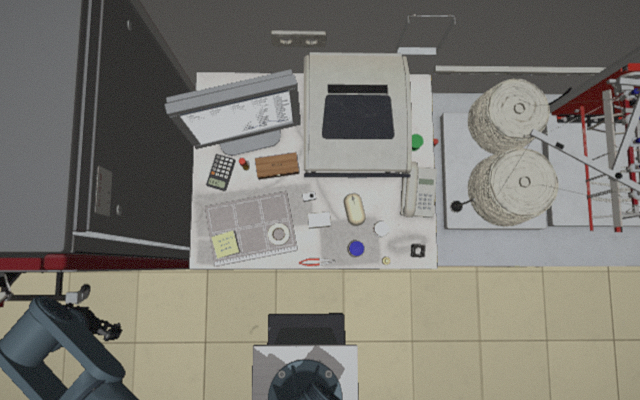

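View pics/scene0.png

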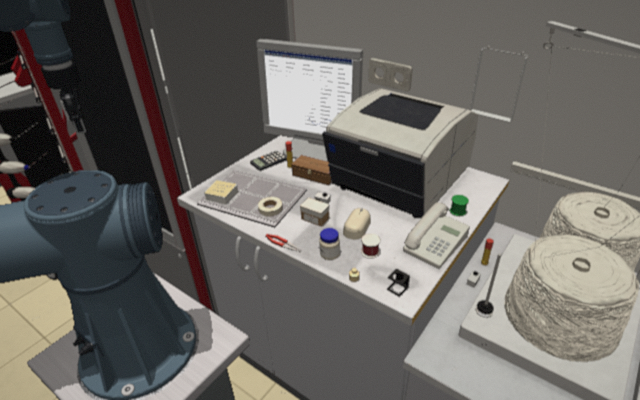

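The top view shows the board at about (250,225), note block (225,243), tape (277,234), carton (319,219), blue-lid jar (356,248), spool (381,228), loupe (418,250) and a green spool (417,142). I'll enlarge to confirm these.

```bash
python3 - <<'E'
import cv2,numpy as np
a=cv2.imread("pics/top0.png")[180:275,195:440]; cv2.imwrite("pics/c1.png",cv2.resize(a,(784,304),interpolation=cv2.INTER_CUBIC)) 
b=cv2.imread("pics/scene0.png")[160:300,180:480]; b=cv2.resize(b,(640,298),interpolation=cv2.INTER_CUBIC)
a=cv2.resize(a,(784,298),interpolation=cv2.INTER_CUBIC)
b=cv2.copyMakeBorder(b,0,0,0,144,cv2.BORDER_CONSTANT)
cv2.imwrite("pics/c1.png",np.vstack([a,b]))
E
cat > h.py <<'E'
import numpy as np,cv2
from bench import ctrl
from scipy.spatial.transform import Rotation as R
def ray(name,px,z,cal=None):
    c=cal or ctrl.calibration(name);K=c["camera_matrix"];T=c["world_from_camera"]
    out=[]
    for u,v in np.atleast_2d(px):
        d=T[:3,:3]@np.array([(u-K[0,2])/K[0,0],-(v-K[1,2])/K[1,1],-1]);o=T[:3,3]
        out.append(o+d*(z-o[2])/d[2])
    return np.array(out)
def proj(cal,P):
    T=np.linalg.inv(cal["world_from_camera"]);K=cal["camera_matrix"]
    p=np.atleast_2d(P)@T[:3,:3].T+T[:3,3]
    return np.c_[K[0,0]*p[:,0]/-p[:,2]+K[0,2],-K[1,1]*p[:,1]/-p[:,2]+K[1,2]]
def tool():
    o=ctrl.get_obs();q=o["eef_rot"];return o["eef_pos"],R.from_quat([*q[1:],q[0]])
def goto(p,yaw):
    """shift (cm, tool axes) and turn (6deg units) from now to tool down, tool-y closing line at world angle yaw (deg, mod 180)"""
    e,r=tool()
    best=None
    for k in(0,180):
        a=np.radians(yaw+k);y=np.array([np.cos(a),np.sin(a),0]);z=np.array([0,0,-1.]);x=np.cross(y,z)
        rv=(r.inv()*R.from_matrix(np.c_[x,y,z])).as_rotvec()
        if best is None or np.linalg.norm(rv)<np.linalg.norm(best):best=rv
    print("xyz",np.round(r.inv().apply(np.array(p)-e)*100,2),"dr",np.round(np.degrees(best)/6,2))
E
python3 - <<'E'
import sys;sys.path.insert(0,'.')
from h import *
for n,px,z in[("note",(225,243),.035),("tape",(277,234),.027),("carton",(319,219),.049),("jar",(356,248),.066),("spool",(381,228),.042),("loupe",(418,250),.04),("bl",(206,206),.008),("br",(288,190),.008),("fr",(297,250),.008),("fl",(213,265),.008)]:print(n,ray("top",px,z)[0].round(3))
c=ctrl.calibration("wrist");e,r=tool()
print(r.inv().apply(c["world_from_camera"][:3,3]-e),r.inv().as_matrix()@c["world_from_camera"][:3,:3],c["camera_matrix"])
E
```

```text
note [0.458 0.243 0.035]
tape [0.486 0.087 0.027]
carton [ 0.53  -0.042  0.049]
jar [ 0.441 -0.152  0.066]
spool [ 0.503 -0.232  0.042]
loupe [ 0.436 -0.344  0.04 ]
bl [0.574 0.309 0.008]
br [0.625 0.055 0.008]
fr [0.437 0.025 0.008]
fl [0.392 0.283 0.008]
[ 0.06575969 -0.00055303 -0.15178942] [[-9.68379574e-04  9.65924231e-01  2.58823186e-01]
 [ 9.99999528e-01  9.16595477e-04  3.20749223e-04]
 [ 7.25832859e-05  2.58823374e-01 -9.65924664e-01]] [[319.00109604   0.         319.58199872]
 [  0.         319.00109604 199.36478097]
 [  0.           0.           1.        ]]
```

View pics/c1.png

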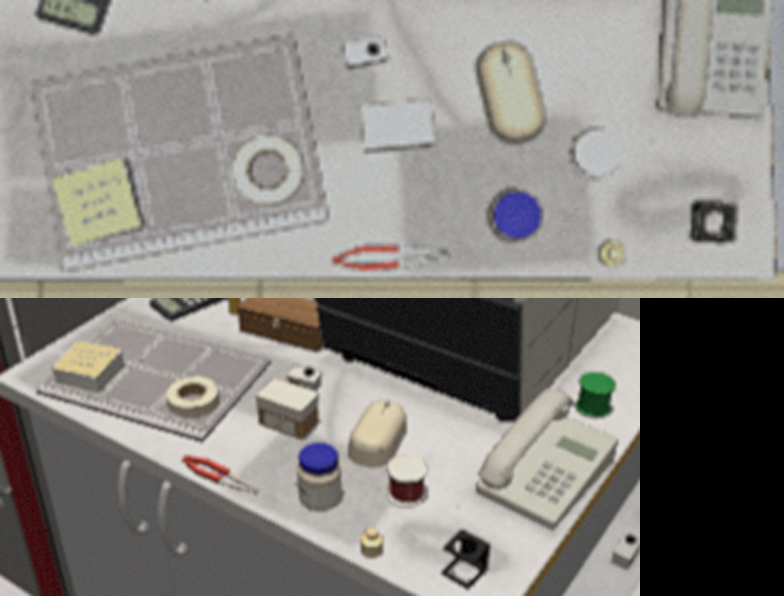

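The enlarged crop confirms the pale-lidded brown carton at (397,126) rather than the small white box at (365,52). The white-topped, dark-red spool is at (597,151), not the green one behind the phone. The jar is at (516,214) and the loupe at (714,221). Next I move to an overview pose.

Run:
```python
from h import *
goto([.44,-.02,.32],90)
goto([.44,-.02,.32],101)
goto([.44,-.02,.32],0)
```

```text
xyz [-40.24 -39.53  -9.78] dr [-0.01 -0.01 -4.44]
xyz [-40.24 -39.53  -9.78] dr [-0.01 -0.01 -6.27]
xyz [-40.24 -39.53  -9.78] dr [-2.000e-02  1.000e-02  1.056e+01]
```

{"op": "send_rows", "data": {
  "dr": [
    [0,0,-1],
    [0,0,-2],
    [0,0,-3],
    [0,0,-4],
    [0,0,-4.4],
    [0,0,-4.4],
    [0,0,-4.4],
    [0,0,-4.4]
  ],
  "xyz": [
    [-5,-5,-3],
    [-10,-10,-6],
    [-15,-15,-9.8],
    [-20,-20,-9.8],
    [-25,-25,-9.8],
    [-30,-30,-9.8],
    [-35,-35,-9.8],
    [-40,-39.5,-9.8]
  ],
  "jaw": [100,100,100,100,100,100,100,100]
}}

```text
time_s: 1.1
eef_pos: [0.4112, 0.0551, 0.3198]
eef_rot: [0.0, 0.002, 1.0, 0.0]
wrist_force: [-0.1, 0.6, 0.4]
opening: 0.999
grasp_force: 0.0
```

Run:
```python
from h import *
import pickle
print(tool()[0],ctrl.get_obs()["dq"].max())
c=ctrl.calibration("wrist");im=ctrl.camera("wrist");pickle.dump(c,open("w1.pkl","wb"))
cv2.imwrite("pics/w1.png",im[...,::-1]);print(ctrl.get_obs()["eef_pos"])
```

```text
[0.41118012 0.05513895 0.31982255] 0.18903150828875676
[0.41335039 0.04802378 0.31962582]
```

View pics/w1.png

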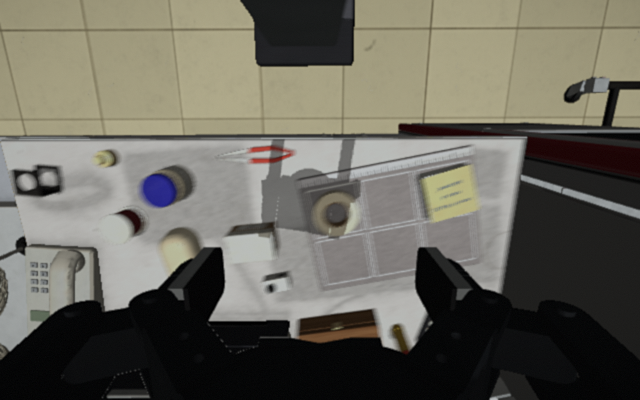

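The wrist view has the whole kit: loupe (35,180), jar (160,190), spool (118,226), carton (250,242), tape (337,212), note (448,192), board grid. I'll fit the board pose and measure the objects.

```bash
cat >> h.py <<'E'
def board(im,cal,init):
    g=cv2.cvtColor(im,cv2.COLOR_RGB2GRAY);g=cv2.morphologyEx(g,cv2.MORPH_TOPHAT,np.ones((7,7))).astype(np.float32)
    g=cv2.GaussianBlur(g,(0,0),.8)
    t=np.linspace(-37,37,60);L=np.r_[np.c_[t,0*t+37],np.c_[t,0*t-37],np.c_[0*t+37,t],np.c_[0*t-37,t]]
    sq=[(41,82),(41,0),(41,-82),(-41,0)]
    P=np.vstack([L+s for s in sq])/1000
    def f(p):
        c,s=np.cos(p[2]),np.sin(p[2]);W=P@np.array([[c,s],[-s,c]])+p[:2]
        uv=proj(cal,np.c_[W,0*W[:,0]+.008]).astype(np.float32)
        return -cv2.remap(g,uv[:,:1],uv[:,1:],cv2.INTER_LINEAR).mean()
    from scipy.optimize import brute,fmin
    r=brute(f,[slice(init[i]-d,init[i]+d+1e-9,st) for i,(d,st) in enumerate([(.016,.002),(.016,.002),(.06,.01)])],finish=None)
    r=fmin(f,r,disp=0,initial_simplex=r+np.vstack([np.zeros(3),np.diag([.002,.002,.01])]));return r,f(r)
E
python3 - <<'E'
from h import *
import pickle
c=pickle.load(open("w1.pkl","rb"));im=cv2.imread("pics/w1.png")[...,::-1].copy()
b,s=board(im,c,[.512,.168,.2]);print(b,s)
bt=board(cv2.imread("pics/top0.png")[...,::-1].copy(),ctrl.calibration("top"),[.512,.168,.2]);print(bt)
# carton lid, spool top, loupe etc by pixel
for n,px,z in[("note",(448,192),.035),("jar",(159,190),.066),("spool",(118,226),.042),("loupe",(35,180),.04),("tape",(335,212),.027)]:print(n,ray("wrist",px,z,c)[0].round(3))
cv,sv=np.cos(b[2]),np.sin(b[2])
S=[(x,y) for x in(-41,41) for y in(82,0,-82)]
Rm=np.array([[cv,-sv],[sv,cv]])
for q in S: print(q,(Rm@np.array(q)/1000+b[:2]).round(4))
# colored blobs
h=cv2.cvtColor(im,cv2.COLOR_RGB2HSV)
m=cv2.inRange(h,(110,100,60),(130,255,255));M=cv2.moments(m,True);print("blue",M['m00'],M['m10']/M['m00'],M['m01']/M['m00'],ray("wrist",(M['m10']/M['m00'],M['m01']/M['m00']),.066,c))
a=im[130:300,0:300,::-1];a=cv2.resize(a,(800,453),interpolation=cv2.INTER_CUBIC);cv2.imwrite("pics/w1c.png",a)
E
```

```text
[0.5114869  0.16938845 0.19341096] -11.657529
(array([0.49451108, 0.16802558, 0.18278615]), np.float32(-13.864351))
note [0.453 0.235 0.035]
jar [ 0.44  -0.155  0.066]
spool [ 0.498 -0.233  0.042]
loupe [ 0.431 -0.338  0.04 ]
tape [0.484 0.077 0.027]
(-41, 82) [0.4555 0.242 ]
(-41, 0) [0.4713 0.1615]
(-41, -82) [0.487 0.081]
(41, 82) [0.536  0.2577]
(41, 0) [0.5517 0.1773]
(41, -82) [0.5675 0.0968]
blue 891.0 158.75084175084174 190.02581369248037 [[ 0.44038324 -0.15550902  0.066     ]]
```

View pics/w1c.png

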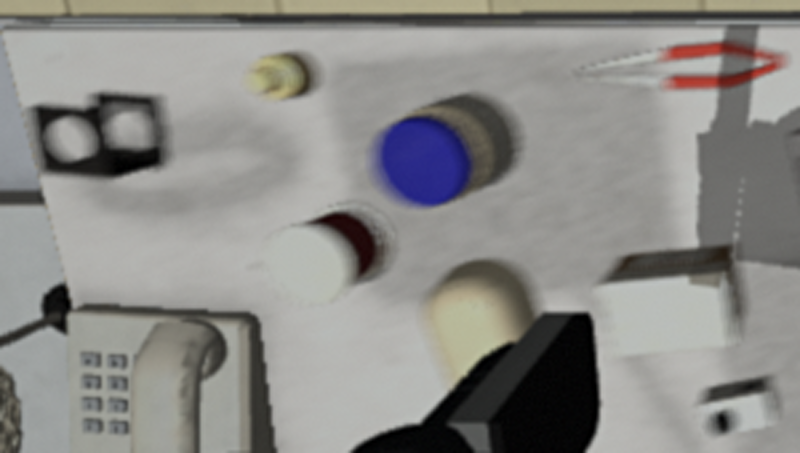

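Run:
```python
from h import *
import pickle
c=pickle.load(open("w1.pkl","rb"))
p=np.array([(600,286),(732,275),(740,345),(610,357)])/2.667+[0,130]
w=ray("wrist",p,.049,c);print(w.round(3),w.mean(0).round(4))
for i in range(4):
    d=w[(i+1)%4]-w[i];print(np.linalg.norm(d).round(4),np.degrees(np.arctan2(d[1],d[0])).round(1)%180)
e=np.array([(270,262),(352,250)])/2.667
for n,px,z in[("spool",(312,263),.042)]:
    print(n,ray("wrist",np.array(px)/2.667+[0,130],z,c))
goto([w.mean(0)[0],w.mean(0)[1],.17],0)
```

```text
[[ 0.514 -0.08   0.049]
 [ 0.508 -0.009  0.049]
 [ 0.548 -0.007  0.049]
 [ 0.555 -0.078  0.049]] [ 0.531  -0.0435  0.049 ]
0.0706 94.8
0.0405 3.7
0.0713 95.4
0.0414 2.8000000000000114
spool [[ 0.50235538 -0.23538305  0.042     ]]
xyz [-11.85  -8.95  15.02] dr [-0.03  0.04 14.9 ]
```

{"op": "send_rows", "data": {
  "dr": [
    [0,0,1.75],
    [0,0,3.5],
    [0,0,5.3],
    [0,0,7],
    [0,0,8.8],
    [0,0,10.6],
    [0,0,12.4],
    [0,0,14.2]
  ],
  "xyz": [
    [-3,-2,2],
    [-6,-4,4],
    [-9,-6,7],
    [-11.8,-9,10],
    [-11.8,-9,13],
    [-11.8,-9,15],
    [-11.8,-9,15],
    [-11.8,-9,15]
  ],
  "jaw": [100,100,100,100,100,100,100,100]
}}

```text
time_s: 2.15
eef_pos: [0.5281, -0.033, 0.1688]
eef_rot: [-0.001, 0.679, 0.734, -0.0]
wrist_force: [-0.1, -0.6, -0.1]
opening: 1.0
grasp_force: 0.0
```

Run:
```python
from h import *
import pickle,time
for i in range(4): ctrl.camera("wrist")
c=ctrl.calibration("wrist");im=ctrl.camera("wrist");pickle.dump(c,open("w2.pkl","wb"))
cv2.imwrite("pics/w2.png",im[...,::-1]);print(tool()[0],tool()[1].as_matrix()[:,1],ctrl.get_obs()["dq"].round(3))
```

```text
[ 0.52863009 -0.03320438  0.16961727] [ 9.96176915e-01  8.73583326e-02 -2.74461955e-04] [-0.001 -0.003  0.     0.     0.001  0.012]
```

View pics/w2.png

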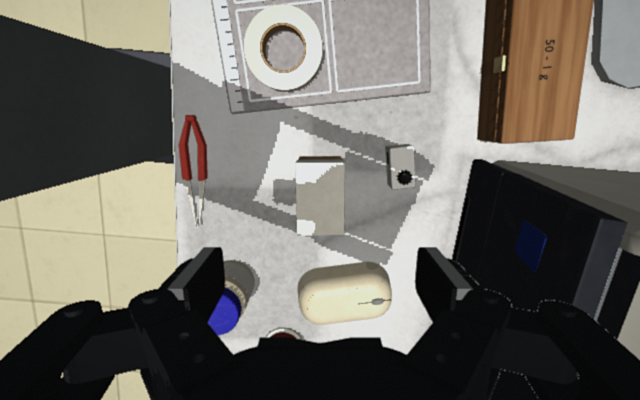

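The carton lid spans about (297,161)–(344,235). The small white box, mouse and jar are clear of it.

Run:
```python
from h import *
import pickle
c=pickle.load(open("w2.pkl","rb"))
w=ray("wrist",np.array([(297,162),(344.5,162),(344.5,235),(297,236)]),.049,c);print(w.round(4),w.mean(0).round(4))
for i in range(4):
    d=w[(i+1)%4]-w[i];print(np.linalg.norm(d).round(4),np.degrees(np.arctan2(d[1],d[0])).round(1)%180)
m=w.mean(0)
goto([m[0],m[1],.028],5)
```

```text
[[ 0.5063 -0.0097  0.049 ]
 [ 0.5469 -0.0062  0.049 ]
 [ 0.554  -0.0726  0.049 ]
 [ 0.511  -0.0773  0.049 ]] [ 0.5295 -0.0414  0.049 ]
0.0407 5.0
0.0668 96.1
0.0433 6.300000000000011
0.0677 93.9
xyz [-0.83  0.02 14.16] dr [-0. -0.  0.]
```

{"op": "send_rows", "data": {
  "dr": [
    [0,0,0],
    [0,0,0],
    [0,0,0],
    [0,0,0],
    [0,0,0],
    [0,0,0],
    [0,0,0],
    [0,0,0]
  ],
  "xyz": [
    [-0.8,0,2],
    [-0.8,0,5],
    [-0.8,0,8],
    [-0.8,0,11],
    [-0.8,0,13],
    [-0.8,0,14.2],
    [-0.8,0,14.2],
    [-0.8,0,14.2]
  ],
  "jaw": [72,72,72,72,72,72,72,50]
}}

```text
time_s: 3.4
eef_pos: [0.5302, -0.0416, 0.0286]
eef_rot: [0.001, 0.677, 0.736, 0.0]
wrist_force: [-0.2, -0.4, -0.8]
opening: 0.521
grasp_force: 0.0
```

{"op": "send_rows", "data": {
  "dr": [
    [0,0,0],
    [0,0,0],
    [0,0,0],
    [0,0,0],
    [0,0,0],
    [0,0,0],
    [0,0,0],
    [0,0,0]
  ],
  "xyz": [
    [0,0,0],
    [0,0,0],
    [0,0,0],
    [0,0,0],
    [0,0,-1],
    [0,0,-3],
    [0,0,-6],
    [0,0,-9]
  ],
  "jaw": [20,20,20,20,20,20,20,20]
}}

```text
time_s: 4.4
eef_pos: [0.5292, -0.0413, 0.119]
eef_rot: [-0.0, 0.677, 0.736, -0.0]
wrist_force: [0.2, 0.6, -0.5]
opening: 0.469
grasp_force: 60.6
```

Run:
```python
from h import *
import pickle
for i in range(3): ctrl.camera("wrist")
c=ctrl.calibration("wrist");im=ctrl.camera("wrist");pickle.dump(c,open("w3.pkl","wb"))
cv2.imwrite("pics/w3.png",im[...,::-1]);print(tool()[0],ctrl.get_obs()["opening"],ctrl.get_obs()["grasp_force"])
goto([.4713,.1615,.12],np.degrees(.1934))
```

```text
[ 0.52959328 -0.0414357   0.11827881] 0.46848787650175155 60.5945348739624
xyz [20.71 -4.11 -0.19] dr [ 0.01  0.01 -1.05]
```

{"op": "send_rows", "data": {
  "dr": [
    [0,0,-0.2],
    [0,0,-0.4],
    [0,0,-0.7],
    [0,0,-1],
    [0,0,-1],
    [0,0,-1],
    [0,0,-1],
    [0,0,-1]
  ],
  "xyz": [
    [3,-0.6,-1],
    [7,-1.4,-2],
    [11,-2.2,-3],
    [15,-3,-3],
    [18.5,-3.7,-3],
    [20.7,-4.1,-3],
    [20.7,-4.1,-3],
    [20.7,-4.1,-3]
  ],
  "jaw": [20,20,20,20,20,20,20,20]
}}

```text
time_s: 5.6
eef_pos: [0.4708, 0.1609, 0.1469]
eef_rot: [-0.0, 0.637, 0.771, -0.001]
wrist_force: [-0.3, 0.2, -0.2]
opening: 0.47
grasp_force: 60.6
```

Run:
```python
from h import *
import pickle
for i in range(4): ctrl.camera("wrist")
c=ctrl.calibration("wrist");im=ctrl.camera("wrist");pickle.dump(c,open("w4.pkl","wb"))
print(tool()[0],ctrl.get_obs()["opening"])
b,s=board(im,c,[.511,.169,.193]);print(b,s)
cv,sv=np.cos(b[2]),np.sin(b[2]);Rm=np.array([[cv,-sv],[sv,cv]])
a=im[...,::-1].copy()
for x in(-41,41):
    for y in(82,0,-82):
        P=np.array([(x+i,y+j) for i,j in((37,37),(37,-37),(-37,-37),(-37,37))])/1000@Rm.T+b[:2]
        uv=proj(c,np.c_[P,[.008]*4]);cv2.polylines(a,[np.round(uv).astype(int)],True,(0,0,255),1)
        print((x,y),(Rm@np.array((x,y))/1000+b[:2]).round(4))
cv2.imwrite("pics/w4.png",a)
```

```text
[0.47144658 0.16075299 0.14763838] 0.47019997127851154
[0.51120711 0.17189611 0.19258942] -26.130856
(-41, 82) [0.4553 0.2445]
(-41, 0) [0.471 0.164]
(-41, -82) [0.4867 0.0836]
(41, 82) [0.5358 0.2602]
(41, 0) [0.5514 0.1797]
(41, -82) [0.5671 0.0993]
```

View pics/w4.png

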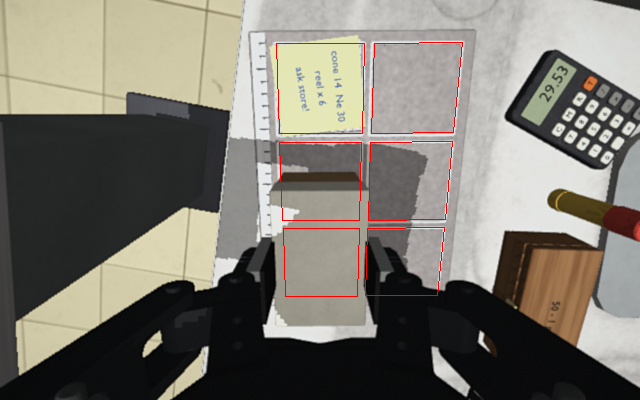

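Run:
```python
from h import *
goto([.471,.164,.037],11.03)
```

```text
xyz [ 0.33  0.02 11.06] dr [-0.    0.   -0.05]
```

{"op": "send_rows", "data": {
  "dr": [
    [0,0,0],
    [0,0,0],
    [0,0,0],
    [0,0,0],
    [0,0,0],
    [0,0,0],
    [0,0,0],
    [0,0,0]
  ],
  "xyz": [
    [0.3,0,2],
    [0.3,0,5],
    [0.3,0,7.5],
    [0.3,0,9.5],
    [0.3,0,10.5],
    [0.3,0,11],
    [0.3,0,11.1],
    [0.3,0,11.1]
  ],
  "jaw": [20,20,20,20,20,20,20,20]
}}

```text
time_s: 6.85
eef_pos: [0.4712, 0.1645, 0.0374]
eef_rot: [0.0, 0.637, 0.77, 0.0]
wrist_force: [-0.4, 1.1, -0.1]
opening: 0.474
grasp_force: 60.6
```

{"op": "send_rows", "data": {
  "dr": [
    [0,0,0],
    [0,0,0],
    [0,0,0],
    [0,0,0],
    [0,0,0],
    [0,0,0],
    [0,0,0],
    [0,0,0]
  ],
  "xyz": [
    [0,0,0],
    [0,0,0],
    [0,0,0],
    [0,0,0],
    [0,0,-2],
    [0,0,-6],
    [0,0,-11],
    [0,0,-16]
  ],
  "jaw": [20,70,70,70,70,70,70,70]
}}

```text
time_s: 7.85
eef_pos: [0.4703, 0.1644, 0.1982]
eef_rot: [-0.0, 0.637, 0.77, -0.0]
wrist_force: [0.6, 0.7, 0.5]
opening: 0.698
grasp_force: 0.0
```

Run:
```python
from h import *
import pickle
for i in range(3): ctrl.camera("wrist")
c=ctrl.calibration("wrist");im=ctrl.camera("wrist");pickle.dump(c,open("w5.pkl","wb"))
a=im[...,::-1].copy();cv2.imwrite("pics/w5raw.png",a)
b,s=board(im,c,[.511,.172,.193]);print(tool()[0],b,s)
cv,sv=np.cos(b[2]),np.sin(b[2]);Rm=np.array([[cv,-sv],[sv,cv]])
for q,hx,hy,z in [((-41,0),21.5,33.5,.057),((-41,0),38,38,.008),((-41,82),36,36,.035)]:
    P=(np.array([(i*hx,j*hy) for i,j in((1,1),(1,-1),(-1,-1),(-1,1))])+q)/1000@Rm.T+b[:2]
    cv2.polylines(a,[np.round(proj(c,np.c_[P,[z]*4])).astype(int)],True,(0,0,255),1)
cv2.imwrite("pics/w5.png",a)
goto([.4404,-.1535,.15],45);goto([.4404,-.1535,.15],0);goto([.4404,-.1535,.15],90)
```

```text
[0.47130193 0.16448952 0.19778258] [0.50967831 0.1715396  0.18893068] -28.692715
xyz [-30.66  -9.01   4.76] dr [ 0.02  0.01 -5.7 ]
xyz [-30.66  -9.01   4.76] dr [ 0.02 -0.    1.8 ]
xyz [-30.66  -9.01   4.76] dr [  0.02   0.02 -13.2 ]
```

View pics/w5.png

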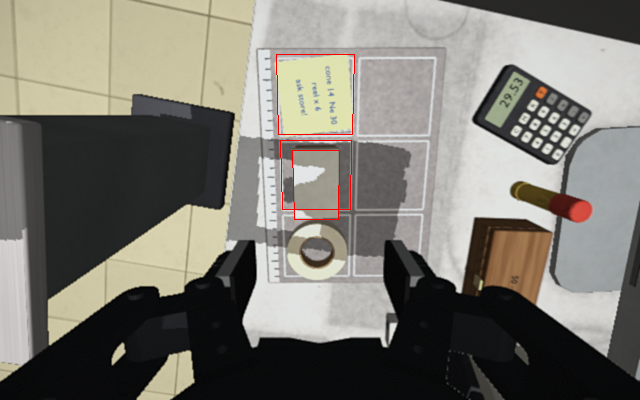

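The carton is centred and aligned in the front middle square. The predicted lid outline matches the lid at (316,185), and the note block and tape are undisturbed. Next is the jar.

{"op": "send_rows", "data": {
  "dr": [
    [0,0,-1.7],
    [0,0,-3.4],
    [0,0,-5.1],
    [0,0,-6.8],
    [0,0,-8.6],
    [0,0,-10.4],
    [0,0,-12.2],
    [0,0,-14]
  ],
  "xyz": [
    [-4,-1.2,0],
    [-8.5,-2.5,0],
    [-13,-3.8,0],
    [-17.5,-5.1,0],
    [-22,-6.5,0],
    [-26,-7.6,0],
    [-29,-8.5,0],
    [-30.7,-9,0]
  ],
  "jaw": [100,100,100,100,100,100,100,100]
}}

```text
time_s: 9.05
eef_pos: [0.4384, -0.1551, 0.1948]
eef_rot: [-0.001, -0.024, 1.0, 0.001]
wrist_force: [0.0, 0.6, -0.9]
opening: 0.999
grasp_force: 0.0
```

```bash
cat >> h.py <<'E'
def blue(im):
    m=cv2.inRange(cv2.cvtColor(im,cv2.COLOR_RGB2HSV),(110,90,40),(130,255,255))
    n,l,s,ce=cv2.connectedComponentsWithStats(m);i=1+np.argmax(s[1:,4]);return ce[i],s[i]
E
python3 - <<'E'
from h import *
import pickle
for i in range(5): ctrl.camera("wrist")
c=ctrl.calibration("wrist");im=ctrl.camera("wrist");pickle.dump(c,open("w6.pkl","wb"))
cv2.imwrite("pics/w6.png",im[...,::-1]);ce,s=blue(im);p=ray("wrist",ce,.066,c)[0];print(tool()[0],ctrl.get_obs()["dq"].round(3),ce,s,p)
goto([p[0],p[1],.036],101)
E
```

```text
[ 0.43943506 -0.1529545   0.19595445] [ 0.005 -0.006 -0.007 -0.002  0.002 -0.016] [318.88877119 189.89036017] [ 295  166   49   49 1888] [ 0.43957277 -0.15382917  0.066     ]
xyz [-0.03 -0.11 16.  ] dr [ 0.01 -0.01 -1.43]
```

View pics/w6.png

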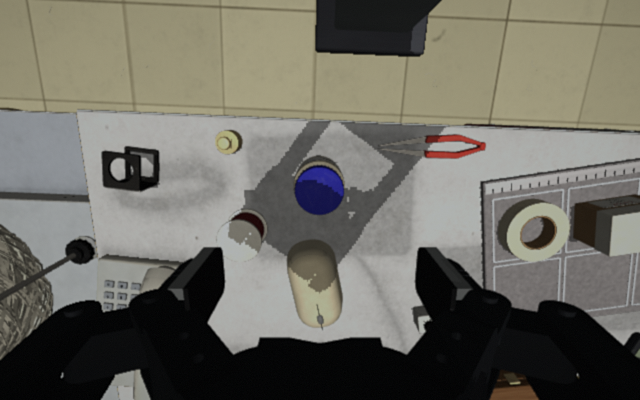

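{"op": "send_rows", "data": {
  "dr": [
    [0,0,0],
    [0,0,0],
    [0,0,0],
    [0,0,0],
    [0,0,0],
    [0,0,0],
    [0,0,0],
    [0,0,0]
  ],
  "xyz": [
    [0,-0.1,3],
    [0,-0.1,7],
    [0,-0.1,11],
    [0,-0.1,14],
    [0,-0.1,15.6],
    [0,-0.1,16.5],
    [0,-0.1,16.5],
    [0,-0.1,16.5]
  ],
  "jaw": [100,100,100,100,100,100,100,70]
}}

```text
time_s: 10.35
eef_pos: [0.4406, -0.1555, 0.0327]
eef_rot: [0.001, -0.022, 1.0, -0.001]
wrist_force: [0.0, -0.4, 0.2]
opening: 0.815
grasp_force: 0.0
```

{"op": "send_rows", "data": {
  "dr": [
    [0,0,0],
    [0,0,0],
    [0,0,0],
    [0,0,0],
    [0,0,0],
    [0,0,0],
    [0,0,0],
    [0,0,0]
  ],
  "xyz": [
    [0,0,0],
    [0,0,0],
    [0,0,0],
    [0,0,0],
    [0,0,-1],
    [0,0,-4],
    [0,0,-8],
    [0,0,-12]
  ],
  "jaw": [25,25,25,25,25,25,25,25]
}}

```text
time_s: 11.35
eef_pos: [0.4396, -0.1549, 0.1534]
eef_rot: [0.0, -0.022, 1.0, -0.0]
wrist_force: [0.5, -1.1, -1.0]
opening: 0.529
grasp_force: 61.6
```

Run:
```python
from h import *
import pickle
b=[.5100,.1717,.190];cv,sv=np.cos(b[2]),np.sin(b[2]);Rm=np.array([[cv,-sv],[sv,cv]])
t=Rm@[.041,.082]+b[:2];print(t,Rm@[.041,-.082]+b[:2],Rm@[-.041,0]+b[:2])
o=ctrl.get_obs();print(o["eef_pos"],o["opening"],o["q"].round(2))
goto([t[0],t[1],.16],101)
```

```text
[0.53477574 0.25996756] [0.5657486  0.09891887] [0.46973783 0.16395679]
[ 0.43955335 -0.1548714   0.15341092] 0.5289734848086738 [-0.59  0.01  1.94  0.    1.19 -2.21]
xyz [-11.36  41.02  -0.66] dr [-0.    0.   -1.41]
```

{"op": "send_rows", "data": {
  "dr": [
    [0,0,-0.2],
    [0,0,-0.4],
    [0,0,-0.6],
    [0,0,-0.8],
    [0,0,-1],
    [0,0,-1.2],
    [0,0,-1.4],
    [0,0,-1.4]
  ],
  "xyz": [
    [-1,3.5,-0.5],
    [-2.5,9,-1],
    [-4,15,-1],
    [-5.8,21,-1],
    [-7.6,27.5,-1],
    [-9.4,34,-1],
    [-10.7,38.5,-1],
    [-11.4,41,-1]
  ],
  "jaw": [25,25,25,25,25,25,25,25]
}}

```text
time_s: 12.35
eef_pos: [0.5353, 0.2627, 0.1623]
eef_rot: [0.0, -0.097, 0.995, 0.0]
wrist_force: [-0.1, -1.2, -1.4]
opening: 0.527
grasp_force: 61.7
```

Run:
```python
from h import *
import pickle
for i in range(5): ctrl.camera("wrist")
c=ctrl.calibration("wrist");im=ctrl.camera("wrist");pickle.dump(c,open("w7.pkl","wb"))
ce,s=blue(im);e=tool()[0];p=ray("wrist",ce,e[2]+.0335,c)[0]
b=board(im,c,[.51,.1717,.19]);print(e,ce,s,p,b)
a=im[...,::-1].copy();b=b[0];cv,sv=np.cos(b[2]),np.sin(b[2]);Rm=np.array([[cv,-sv],[sv,cv]])
for x in(-41,41):
    for y in(82,0,-82):
        P=np.array([(x+i,y+j) for i,j in((37,37),(37,-37),(-37,-37),(-37,37))])/1000@Rm.T+b[:2]
        cv2.polylines(a,[np.round(proj(c,np.c_[P,[.008]*4])).astype(int)],True,(0,0,255),1)
cv2.imwrite("pics/w7.png",a)
goto([.5348,.26,.0415],100.9)
```

```text
[0.53516392 0.25864681 0.16182974] [319.03759565 273.15304425] [ 265  220  109  107 9017] [0.5321239  0.2579628  0.19532974] (array([0.50962427, 0.1708899 , 0.19038818]), np.float32(-30.341606))
xyz [ 0.    0.14 12.03] dr [-0. -0.  0.]
```

View pics/w7.png

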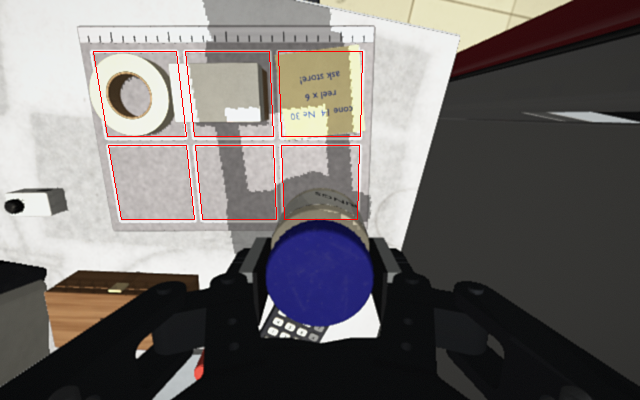

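Run:
```python
from h import *
goto([.5335,.2593,.041],100.9)
```

```text
xyz [ 0.15  0.1  12.08] dr [-0. -0.  0.]
```

{"op": "send_rows", "data": {
  "dr": [
    [0,0,0],
    [0,0,0],
    [0,0,0],
    [0,0,0],
    [0,0,0],
    [0,0,0],
    [0,0,0],
    [0,0,0]
  ],
  "xyz": [
    [0.15,0.1,2],
    [0.15,0.1,5],
    [0.15,0.1,8],
    [0.15,0.1,10.3],
    [0.15,0.1,11.4],
    [0.15,0.1,11.9],
    [0.15,0.1,12.1],
    [0.15,0.1,12.1]
  ],
  "jaw": [25,25,25,25,25,25,25,25]
}}

```text
time_s: 13.65
eef_pos: [0.5343, 0.2605, 0.0415]
eef_rot: [0.001, -0.095, 0.995, 0.0]
wrist_force: [-0.4, 0.4, -0.7]
opening: 0.526
grasp_force: 61.7
```

{"op": "send_rows", "data": {
  "dr": [
    [0,0,0],
    [0,0,0],
    [0,0,0],
    [0,0,0],
    [0,0,0],
    [0,0,0],
    [0,0,0],
    [0,0,0]
  ],
  "xyz": [
    [0,0,0],
    [0,0,0],
    [0,0,0],
    [0,0,0],
    [0,0,-2],
    [0,0,-6],
    [0,0,-11],
    [0,0,-16]
  ],
  "jaw": [25,80,80,80,80,80,80,80]
}}

```text
time_s: 14.65
eef_pos: [0.5338, 0.2604, 0.2039]
eef_rot: [0.001, -0.095, 0.995, 0.0]
wrist_force: [0.6, 0.2, 0.3]
opening: 0.803
grasp_force: 0.0
```

Run:
```python
from h import *
import pickle
for i in range(3): ctrl.camera("wrist")
c=ctrl.calibration("wrist");im=ctrl.camera("wrist");pickle.dump(c,open("w8.pkl","wb"))
ce,s=blue(im);e=tool()[0];p=ray("wrist",ce,.074,c)[0]
b=board(im,c,[.5096,.171,.19]);print(e,ce,s,p,b)
a=im[...,::-1].copy();b=b[0];cv,sv=np.cos(b[2]),np.sin(b[2]);Rm=np.array([[cv,-sv],[sv,cv]])
t=Rm@[.041,.082]+b[:2];print(t)
for rad,z in((.023,.074),(.0255,.008)):
    P=np.array([[t[0]+rad*np.cos(u),t[1]+rad*np.sin(u),z] for u in np.linspace(0,6.28,40)])
    cv2.polylines(a,[np.round(proj(c,P)).astype(int)],True,(0,0,255),1)
cv2.imwrite("pics/w8.png",a[100:330,180:560].repeat(2,0).repeat(2,1))
goto([.502,-.234,.198],101);goto([.502,-.234,.198],45)
```

```text
[0.53470825 0.26065061 0.20347144] [321.06015038 183.55907626] [ 297  160   49   48 1862] [0.53251306 0.26153568 0.074     ] (array([0.50976223, 0.1709349 , 0.19013294]), np.float32(-32.153828))
[0.53452624 0.25920575]
xyz [ 12.62 -47.94   0.48] dr [ 0.    0.04 -0.01]
xyz [ 12.62 -47.94   0.48] dr [0.02 0.04 9.33]
```

View pics/w8.png

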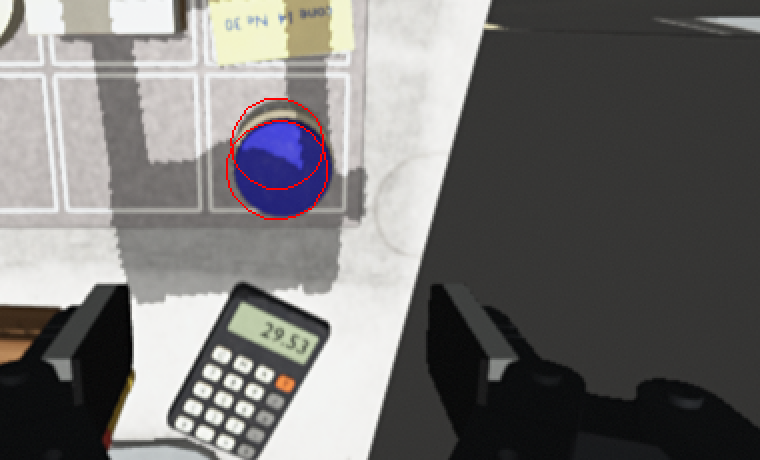

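The jar sits upright in the rear left square, within about 2 mm of centre (lid at crop (282,168), predicted (278,168)). Next is the spool.

{"op": "send_rows", "data": {
  "dr": [
    [0,0,-0.5],
    [0,0,-1],
    [0,0,-1.5],
    [0,0,-2],
    [0,0,-2.5],
    [0,0,-3],
    [0,0,-3.5],
    [0,0,-4]
  ],
  "xyz": [
    [1.5,-5.8,0],
    [3.1,-11.7,0],
    [4.7,-17.7,0],
    [6.3,-23.8,0],
    [7.9,-29.8,0],
    [9.5,-35.9,0],
    [11.1,-42,0],
    [12.6,-47.9,0]
  ],
  "jaw": [80,80,80,80,80,80,80,80]
}}

```text
time_s: 15.85
eef_pos: [0.4998, -0.2353, 0.1996]
eef_rot: [-0.001, -0.301, 0.954, 0.001]
wrist_force: [1.2, 0.1, 0.2]
opening: 0.797
grasp_force: 0.0
```

Run:
```python
from h import *
import pickle
for i in range(5): ctrl.camera("wrist")
c=ctrl.calibration("wrist");im=ctrl.camera("wrist");pickle.dump(c,open("w9.pkl","wb"))
e=tool()[0];print(e,ctrl.get_obs()["dq"].round(3),ctrl.get_obs()["q"].round(2))
a=im[...,::-1].copy()
cv2.imwrite("pics/w9.png",a)
```

```text
[ 0.50054838 -0.23252099  0.19973049] [ 0.02  -0.012 -0.003 -0.003 -0.004 -0.004] [-0.65  0.15  1.69  0.    1.3  -2.83]
```

View pics/w9.png

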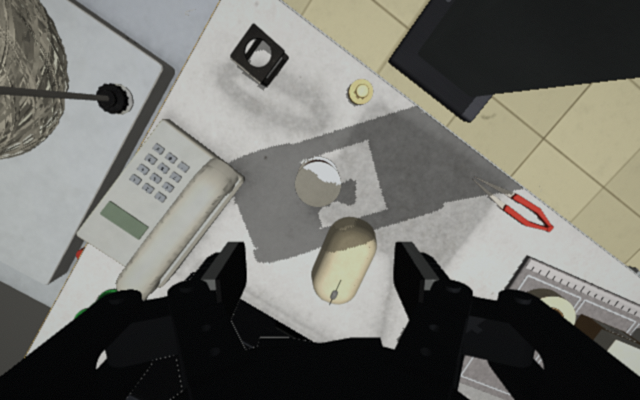

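Spool top flange is centred at about (318,183). The fingers will come down left and right of it, clear of the mouse (345,260) and phone.

Run:
```python
from h import *
import pickle
c=pickle.load(open("w9.pkl","rb"))
p=ray("wrist",[(318,183),(295,183),(341,183)],.042,c);print(p)
print(ray("wrist",(262,55),.04,c))
e,r=tool();y=r.as_matrix()[:,1];goto([p[0,0],p[0,1],.022],np.degrees(np.arctan2(y[1],y[0])))
```

```text
[[ 0.50081059 -0.23412505  0.042     ]
 [ 0.51379971 -0.25281821  0.042     ]
 [ 0.48781642 -0.21542461  0.042     ]]
[[ 0.43322881 -0.34240406  0.04      ]]
xyz [ 0.06 -0.19 17.77] dr [ 0.02 -0.    0.  ]
```

{"op": "send_rows", "data": {
  "dr": [
    [0,0,0],
    [0,0,0],
    [0,0,0],
    [0,0,0],
    [0,0,0],
    [0,0,0],
    [0,0,0],
    [0,0,0]
  ],
  "xyz": [
    [0.1,-0.2,3],
    [0.1,-0.2,8],
    [0.1,-0.2,12],
    [0.1,-0.2,15],
    [0.1,-0.2,16.7],
    [0.1,-0.2,17.5],
    [0.1,-0.2,17.7],
    [0.1,-0.2,17.7]
  ],
  "jaw": [80,80,80,80,80,80,80,60]
}}

```text
time_s: 17.15
eef_pos: [0.5021, -0.2365, 0.0247]
eef_rot: [0.0, -0.3, 0.954, -0.001]
wrist_force: [-0.3, 0.0, 0.9]
opening: 0.607
grasp_force: 0.0
```

{"op": "send_rows", "data": {
  "dr": [
    [0,0,0],
    [0,0,0],
    [0,0,0],
    [0,0,0],
    [0,0,0],
    [0,0,0],
    [0,0,0],
    [0,0,0]
  ],
  "xyz": [
    [0,0,0],
    [0,0,0],
    [0,0,0],
    [0,0,0],
    [0,0,-1],
    [0,0,-4],
    [0,0,-8],
    [0,0,-12]
  ],
  "jaw": [20,20,20,20,20,20,20,20]
}}

```text
time_s: 18.15
eef_pos: [0.5014, -0.2361, 0.1458]
eef_rot: [0.0, -0.3, 0.954, -0.0]
wrist_force: [0.2, -0.6, -1.1]
opening: 0.497
grasp_force: 61.0
```

Run:
```python
from h import *
b=[.5097,.1709,.190];cv,sv=np.cos(b[2]),np.sin(b[2]);Rm=np.array([[cv,-sv],[sv,cv]])
t=Rm@[.041,-.082]+b[:2];print(t)
goto([t[0],t[1],.143],101)
```

```text
[0.5654486  0.09811887]
xyz [-24.4   23.73   0.26] dr [-0.01  0.    3.99]
```

{"op": "send_rows", "data": {
  "dr": [
    [0,0,0.5],
    [0,0,1],
    [0,0,1.6],
    [0,0,2.2],
    [0,0,2.8],
    [0,0,3.4],
    [0,0,4],
    [0,0,4]
  ],
  "xyz": [
    [-2.5,2.4,0],
    [-6,5.8,0],
    [-10,9.7,0],
    [-14,13.6,0],
    [-18,17.5,0],
    [-21.5,21,0],
    [-24.4,23.7,0],
    [-24.4,23.7,0]
  ],
  "jaw": [20,20,20,20,20,20,20,20]
}}

```text
time_s: 19.15
eef_pos: [0.5659, 0.1006, 0.1446]
eef_rot: [0.001, -0.097, 0.995, 0.0]
wrist_force: [1.0, -0.4, -1.4]
opening: 0.501
grasp_force: 61.0
```

Run:
```python
from h import *
import pickle
for i in range(5): ctrl.camera("wrist")
c=ctrl.calibration("wrist");im=ctrl.camera("wrist");pickle.dump(c,open("w10.pkl","wb"))
e=tool()[0];print(e,ctrl.get_obs()["opening"],board(im,c,[.5097,.1709,.19]))
a=im[...,::-1].copy();b=[.5097,.1709,.190];cv,sv=np.cos(b[2]),np.sin(b[2]);Rm=np.array([[cv,-sv],[sv,cv]])
t=Rm@[.041,-.082]+b[:2]
goto([t[0],t[1],.033],100.9)
cv2.imwrite("pics/w10.png",a)
```

```text
[0.56559616 0.09679454 0.14394636] 0.4917203641925056 (array([0.51004747, 0.17053037, 0.19125342]), np.float32(-30.069246))
xyz [-1.000e-02  1.400e-01  1.109e+01] dr [-0.  0. -0.]
```

View pics/w10.png

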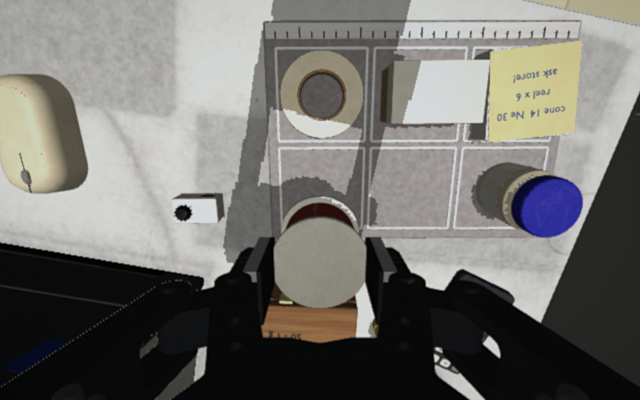

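{"op": "send_rows", "data": {
  "dr": [
    [0,0,0],
    [0,0,0],
    [0,0,0],
    [0,0,0],
    [0,0,0],
    [0,0,0],
    [0,0,0],
    [0,0,0]
  ],
  "xyz": [
    [0,0.1,2],
    [0,0.1,5],
    [0,0.1,8],
    [0,0.1,9.8],
    [0,0.1,10.6],
    [0,0.1,10.9],
    [0,0.1,11.1],
    [0,0.1,11.1]
  ],
  "jaw": [20,20,20,20,20,20,20,20]
}}

```text
time_s: 20.45
eef_pos: [0.5662, 0.099, 0.0336]
eef_rot: [0.001, -0.096, 0.995, -0.0]
wrist_force: [0.9, 0.9, 0.2]
opening: 0.495
grasp_force: 61.1
```

{"op": "send_rows", "data": {
  "dr": [
    [0,0,0],
    [0,0,0],
    [0,0,0],
    [0,0,0],
    [0,0,0],
    [0,0,0],
    [0,0,0],
    [0,0,0]
  ],
  "xyz": [
    [0,0,0],
    [0,0,0],
    [0,0,0],
    [0,0,0],
    [0,0,-2],
    [0,0,-6],
    [0,0,-11],
    [0,0,-15]
  ],
  "jaw": [20,70,70,70,70,70,70,70]
}}

```text
time_s: 21.45
eef_pos: [0.5661, 0.099, 0.1866]
eef_rot: [0.002, -0.096, 0.995, -0.0]
wrist_force: [0.8, 0.1, -0.4]
opening: 0.698
grasp_force: 0.0
```

Run:
```python
from h import *
import pickle
for i in range(3): ctrl.camera("wrist")
c=ctrl.calibration("wrist");im=ctrl.camera("wrist");pickle.dump(c,open("w11.pkl","wb"))
cv2.imwrite("pics/w11raw.png",im[...,::-1])
b=board(im,c,[.5097,.171,.19]);print(tool()[0],b)
a=im[...,::-1].copy();b=b[0];cv,sv=np.cos(b[2]),np.sin(b[2]);Rm=np.array([[cv,-sv],[sv,cv]])
for q,rad,z in(((41,-82),.023,.05),((41,82),.023,.074)):
    t=Rm@np.array(q)/1000+b[:2]
    P=np.array([[t[0]+rad*np.cos(u),t[1]+rad*np.sin(u),z] for u in np.linspace(0,6.28,40)])
    cv2.polylines(a,[np.round(proj(c,P)).astype(int)],True,(0,0,255),1)
t=Rm@[-.041,0]+b[:2];print(t)
P=(np.array([(i*21.5,j*33.5) for i,j in((1,1),(1,-1),(-1,-1),(-1,1))])+(-41,0))/1000@Rm.T+b[:2]
cv2.polylines(a,[np.round(proj(c,np.c_[P,[.057]*4])).astype(int)],True,(0,0,255),1)
w=a[20:300,220:620];w=cv2.resize(w,(800,560))
# loupe crop from w6 pasted small
cv2.imwrite("pics/w11.png",w)
goto([.435,-.30,.2],101)
```

```text
[0.56617934 0.09897815 0.18488454] (array([0.50983934, 0.17052118, 0.19362762]), np.float32(-29.694588))
[0.46960552 0.16263196]
xyz [ 20.46 -36.68  -1.55] dr [-0.01  0.03 -0.01]
```

View pics/w11.png

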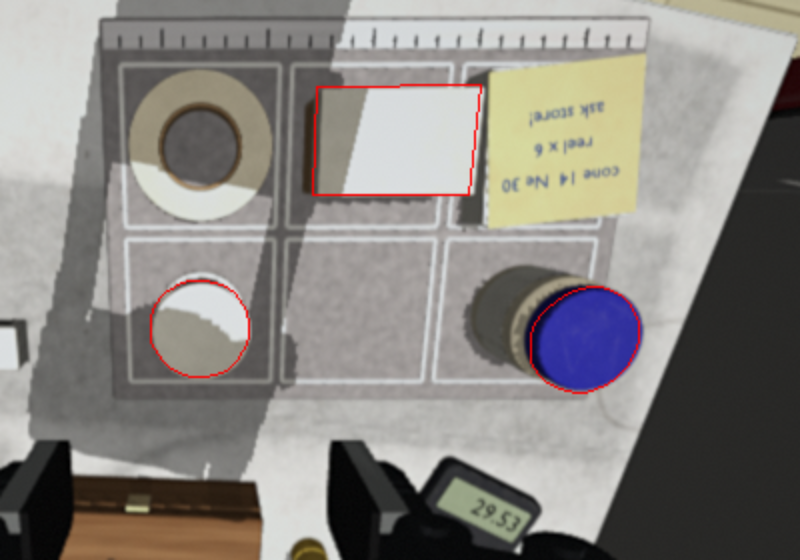

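All four pieces match their predicted outlines: spool at crop (200,328), jar (585,338), carton (397,140), tape and note untouched. My picture views are used up, so the loupe will be located by a numeric model fit.

{"op": "send_rows", "data": {
  "dr": [
    [0,0,0],
    [0,0,0],
    [0,0,0],
    [0,0,0],
    [0,0,0],
    [0,0,0],
    [0,0,0],
    [0,0,0]
  ],
  "xyz": [
    [2.5,-5,-1],
    [5,-10,-1.5],
    [7.5,-15,-1.5],
    [10,-20,-1.5],
    [12.5,-25,-1.5],
    [15,-30,-1.5],
    [18,-35.5,-1.5],
    [20,-39.5,-1.5]
  ],
  "jaw": [70,80,80,80,80,80,80,80]
}}

```text
time_s: 22.65
eef_pos: [0.4423, -0.3285, 0.1965]
eef_rot: [-0.001, -0.095, 0.996, 0.001]
wrist_force: [-0.2, 0.0, 0.3]
opening: 0.798
grasp_force: 0.0
```

```bash
cat > fit.py <<'E'
from h import *
import pickle,itertools
from scipy.optimize import minimize
views=[]
def add(f,c,up=4):
    g=cv2.cvtColor(f,cv2.COLOR_BGR2GRAY);u,v=proj(c,[.435,-.342,.02])[0]
    r=45;x0,y0=int(u)-r,max(int(v)-r,0)
    views.append((g[y0:y0+2*r,max(x0,0):x0+2*r],max(x0,0),y0,c))
import sys
for n in sys.argv[1:]: add(cv2.imread(f"pics/{n}.png"),pickle.load(open(f"{n}.pkl","rb")))
def box(x0,x1,y0,y1,z0,z1): return np.array(list(itertools.product((x0,x1),(y0,y1),(z0,z1))))
def model(wallhole):
    t=.004
    fx=lambda z0,z1,h:[box(-.019,.019,-.018,-h,z0,z1),box(-.019,.019,h,.018,z0,z1),box(-.019,-h,-.018,.018,z0,z1),box(h,.019,-.018,.018,z0,z1)]
    w=[box(.015,.019,-.018,.018,0,.04)] if not wallhole else [box(.015,.019,-.018,-.012,0,.04),box(.015,.019,.012,.018,0,.04)]
    return fx(0,t,.011)+fx(.04-t,.04,.011)+w
def render(p,M,v):
    g,x0,y0,c=v;m=np.zeros((g.shape[0]*4,g.shape[1]*4),np.uint8);R2=R.from_euler('z',p[2]).as_matrix()
    for b in M:
        q=proj(c,b@R2.T+[p[0],p[1],0])-[x0,y0];h=cv2.convexHull(np.round((q+.5)*4).astype(np.int32));cv2.fillConvexPoly(m,h,255)
    return cv2.resize(m,g.shape[::-1],interpolation=cv2.INTER_AREA)/255.
D=[(np.clip(110-v[0].astype(float),0,60)/60) for v in views]
def cost(p,M): return sum(np.abs(render(p,M,v)-d).mean() for v,d in zip(views,D))/len(views)
if __name__=="__main__":
    print([d.sum().round(0) for d in D])
    for wh in(0,1):
        M=model(wh);res=[]
        for a in np.arange(0,360,15):
            s=minimize(cost,[.435,-.342,np.radians(a)],args=(M,),method="Nelder-Mead",options=dict(maxiter=90,initial_simplex=[[.435,-.342,np.radians(a)],[.441,-.342,np.radians(a)],[.435,-.336,np.radians(a)],[.435,-.342,np.radians(a+8)]]))
            res.append((s.fun,*s.x[:2],np.degrees(s.x[2])%360))
        for r in sorted(res)[:1]+sorted(res)[1:8]: print(wh,np.round(r,4))
E
python3 - <<'E'
from h import *
import pickle
for i in range(5): ctrl.camera("wrist")
c=ctrl.calibration("wrist");im=ctrl.camera("wrist");pickle.dump(c,open("w12.pkl","wb"))
cv2.imwrite("pics/w12.png",im[...,::-1]);print(tool()[0],ctrl.get_obs()["q"].round(2),proj(c,[.435,-.342,.02]))
E
timeout 400 python3 fit.py w6 w9 w12
```

```text
[ 0.4439952  -0.32542529  0.19686078] [-0.85  0.15  1.69  0.    1.3  -2.61] [[305.74300076 168.38108086]]
[np.float64(1638.0), np.float64(1498.0), np.float64(1989.0)]
0 [ 6.660000e-02  4.347000e-01 -3.472000e-01  3.552819e+02]
0 [ 6.670000e-02  4.348000e-01 -3.474000e-01  3.549653e+02]
0 [ 6.680000e-02  4.345000e-01 -3.473000e-01  3.562113e+02]
0 [ 6.690000e-02  4.345000e-01 -3.474000e-01  3.554546e+02]
0 [ 6.690000e-02  4.346000e-01 -3.475000e-01  3.568523e+02]
0 [ 6.730000e-02  4.345000e-01 -3.475000e-01  3.546988e+02]
0 [ 7.180000e-02  4.348000e-01 -3.475000e-01  1.760213e+02]
0 [ 7.19000e-02  4.34700e-01 -3.47300e-01  1.76253e+02]
1 [ 6.660000e-02  4.347000e-01 -3.475000e-01  3.554132e+02]
1 [ 6.670000e-02  4.346000e-01 -3.474000e-01  3.558164e+02]
1 [ 6.670000e-02  4.346000e-01 -3.474000e-01  3.565711e+02]
1 [ 6.690000e-02  4.345000e-01 -3.474000e-01  3.561443e+02]
1 [ 6.690000e-02  4.346000e-01 -3.474000e-01  3.563948e+02]
1 [ 6.740000e-02  4.347000e-01 -3.475000e-01  3.547068e+02]
1 [ 7.190000e-02  4.349000e-01 -3.474000e-01  1.756378e+02]
1 [ 7.190000e-02  4.348000e-01 -3.474000e-01  1.762448e+02]
```

```bash
cat > fit2.py <<'E'
import sys
from fit import *
import fit
for names in(["w6"],["w9"],["w12"],["w9","w12"]):
    views.clear()
    for n in names: add(cv2.imread(f"pics/{n}.png"),pickle.load(open(f"{n}.pkl","rb")))
    fit.D=[(np.clip(70-v[0].astype(float),0,30)/30) for v in views]
    M=model(0);out=[]
    for a in(0,90,180,270):
        best=min((minimize(cost,[.4347,-.347,np.radians(a+d)],args=(M,),method="Nelder-Mead",options=dict(maxiter=80,initial_simplex=[[.4347,-.347,np.radians(a+d)],[.439,-.347,np.radians(a+d)],[.4347,-.343,np.radians(a+d)],[.4347,-.347,np.radians(a+d+6)]])) for d in(-6,3)),key=lambda s:s.fun)
        out.append(np.round([best.fun,*best.x[:2],np.degrees(best.x[2])],4).tolist())
    print(names,*out,sep="\n ")
E
python3 fit2.py
python3 - <<'E'
from h import *
goto([.4347,-.3470,.0235],85.5)
E
```

```text
['w6']
 [0.057, 0.4341, -0.3473, 0.3643]
 [0.0799, 0.434, -0.3462, 87.946]
 [0.0684, 0.4341, -0.347, 181.071]
 [0.0966, 0.4346, -0.3467, 270.3283]
['w9']
 [0.0632, 0.4345, -0.3472, -5.7734]
 [0.0621, 0.4346, -0.3477, 82.2251]
 [0.0631, 0.4352, -0.3474, 172.0602]
 [0.0635, 0.4344, -0.3474, 261.0522]
['w12']
 [0.0253, 0.4346, -0.3475, -6.0247]
 [0.0286, 0.4344, -0.3474, 85.4099]
 [0.0261, 0.4346, -0.3474, 174.5453]
 [0.029, 0.4343, -0.3477, 265.5588]
['w9', 'w12']
 [0.0444, 0.4345, -0.3475, -6.06]
 [0.0462, 0.4344, -0.3474, 84.6326]
 [0.0452, 0.4344, -0.3474, 172.4951]
 [0.0468, 0.4344, -0.3473, 264.7302]
xyz [ 1.31 -1.98 17.33] dr [ 0.02 -0.01  2.58]
```

{"op": "send_rows", "data": {
  "dr": [
    [0,0,1],
    [0,0,2],
    [0,0,2.75],
    [0,0,2.75],
    [0,0,2.75],
    [0,0,2.75],
    [0,0,2.75],
    [0,0,2.75]
  ],
  "xyz": [
    [1.3,-2,2],
    [1.3,-2,6],
    [1.3,-2,10],
    [1.3,-2,14],
    [1.3,-2,16.3],
    [1.3,-2,17.2],
    [1.3,-2,17.4],
    [1.3,-2,17.4]
  ],
  "jaw": [80,80,80,80,80,80,80,65]
}}

```text
time_s: 23.95
eef_pos: [0.436, -0.3493, 0.0248]
eef_rot: [0.001, 0.048, 0.999, -0.001]
wrist_force: [-0.0, -0.5, -0.2]
opening: 0.655
grasp_force: 0.0
```

{"op": "send_rows", "data": {
  "dr": [
    [0,0,0],
    [0,0,0],
    [0,0,0],
    [0,0,0],
    [0,0,0],
    [0,0,0],
    [0,0,0],
    [0,0,0]
  ],
  "xyz": [
    [0,0,0],
    [0,0,0],
    [0,0,0],
    [0,0,0],
    [0,0,0],
    [0,0,-3],
    [0,0,-8],
    [0,0,-14]
  ],
  "jaw": [15,15,15,15,15,15,15,15]
}}

```text
time_s: 24.95
eef_pos: [0.4345, -0.3484, 0.1647]
eef_rot: [-0.001, 0.048, 0.999, 0.001]
wrist_force: [0.0, -0.2, -0.5]
opening: 0.392
grasp_force: 60.2
```

Run:
```python
from h import *
o=ctrl.get_obs();print(o["eef_pos"],o["opening"],o["grasp_force"])
goto([.4697,.1632,.175],101)
```

```text
[ 0.43453369 -0.34837945  0.16472116] 0.39151806729970695 60.15830187359825
xyz [ 1.46 51.26 -0.96] dr [ 0.01 -0.01 -2.76]
```

{"op": "send_rows", "data": {
  "dr": [
    [0,0,-0.4],
    [0,0,-0.8],
    [0,0,-1.2],
    [0,0,-1.6],
    [0,0,-2],
    [0,0,-2.4],
    [0,0,-2.75],
    [0,0,-2.75]
  ],
  "xyz": [
    [0.1,4,0],
    [0.3,10,0],
    [0.5,16,0],
    [0.7,22,0],
    [0.9,28,0],
    [1.1,34,0],
    [1.3,39,0],
    [1.4,43,0]
  ],
  "jaw": [15,15,15,15,15,15,15,15]
}}

```text
time_s: 25.95
eef_pos: [0.4627, 0.0824, 0.1644]
eef_rot: [0.001, -0.096, 0.995, -0.0]
wrist_force: [-0.1, -1.0, -0.9]
opening: 0.388
grasp_force: 60.2
```

Run:
```python
from h import *
for i in range(4): ctrl.camera("wrist")
o=ctrl.get_obs();print(o["eef_pos"],o["opening"])
goto([.4697,.1630,.12],101)
```

```text
[0.46275431 0.08069492 0.16410392] 0.39488724836259476
xyz [-2.26  7.95  4.41] dr [-0.01  0.    0.01]
```

{"op": "send_rows", "data": {
  "dr": [
    [0,0,0],
    [0,0,0],
    [0,0,0],
    [0,0,0],
    [0,0,0],
    [0,0,0],
    [0,0,0],
    [0,0,0]
  ],
  "xyz": [
    [-0.6,2,0],
    [-1.2,4.5,0],
    [-2,7,1],
    [-2.3,7.9,2],
    [-2.3,7.9,3],
    [-2.3,7.9,4],
    [-2.3,7.9,4.4],
    [-2.3,7.9,4.4]
  ],
  "jaw": [15,15,15,15,15,15,15,15]
}}

```text
time_s: 27.15
eef_pos: [0.4702, 0.1618, 0.1194]
eef_rot: [-0.0, -0.095, 0.995, -0.0]
wrist_force: [-0.9, -0.3, -1.1]
opening: 0.39
grasp_force: 60.2
```

Run:
```python
from h import *
import pickle
for i in range(4): ctrl.camera("wrist")
c=ctrl.calibration("wrist");im=ctrl.camera("wrist");pickle.dump(c,open("w13.pkl","wb"));cv2.imwrite("pics/w13.png",im[...,::-1])
o=ctrl.get_obs();print(o["eef_pos"],o["opening"])
goto([.4697,.1630,.082],100.9)
```

```text
[0.4706217  0.16232392 0.12015286] 0.3937233912147641
xyz [0.08 0.08 3.82] dr [-0.    0.01  0.01]
```

{"op": "send_rows", "data": {
  "dr": [
    [0,0,0],
    [0,0,0],
    [0,0,0],
    [0,0,0],
    [0,0,0],
    [0,0,0],
    [0,0,0],
    [0,0,0]
  ],
  "xyz": [
    [0.1,0.05,1],
    [0.1,0.05,2],
    [0.1,0.05,2.8],
    [0.1,0.05,3.3],
    [0.1,0.05,3.6],
    [0.1,0.05,3.75],
    [0.1,0.05,3.8],
    [0.1,0.05,3.8]
  ],
  "jaw": [15,15,15,15,15,15,15,15]
}}

```text
time_s: 28.4
eef_pos: [0.4694, 0.1626, 0.0819]
eef_rot: [0.0, -0.095, 0.995, -0.0]
wrist_force: [-0.2, 0.3, -1.7]
opening: 0.392
grasp_force: 60.2
```

Run:
```python
from h import *
for i in range(3):
    ctrl.camera("wrist");o=ctrl.get_obs();print(o["eef_pos"],o["wrist_force"].round(1))
```

```text
[0.46942147 0.16265212 0.08197543] [-0.7  0.4 -1. ]
[0.46941297 0.16262879 0.08196541] [-0.2  0.6 -0.4]
[0.46941125 0.16262552 0.08196361] [-0.3 -0.6 -0.7]
```

{"op": "send_rows", "data": {
  "dr": [
    [0,0,0],
    [0,0,0],
    [0,0,0],
    [0,0,0],
    [0,0,0],
    [0,0,0],
    [0,0,0],
    [0,0,0]
  ],
  "xyz": [
    [0,0,0.03],
    [0,0,0.05],
    [0,0,0.07],
    [0,0,0.07],
    [0,0,0.07],
    [0,0,0.07],
    [0,0,0.07],
    [0,0,0.07]
  ],
  "jaw": [15,15,15,15,15,15,15,15]
}}

```text
time_s: 29.55
eef_pos: [0.4694, 0.1627, 0.0813]
eef_rot: [0.0, -0.096, 0.995, 0.0]
wrist_force: [-1.9, 0.8, 5.0]
opening: 0.395
grasp_force: 60.8
```

Contact at about 5 N. Next I release and rise.

{"op": "send_rows", "data": {
  "dr": [
    [0,0,0],
    [0,0,0],
    [0,0,0],
    [0,0,0],
    [0,0,0],
    [0,0,0],
    [0,0,0],
    [0,0,0]
  ],
  "xyz": [
    [0,0,0],
    [0,0,0],
    [0,0,0],
    [0,0,0],
    [0,0,-1],
    [0,0,-4],
    [0,0,-8],
    [0,0,-12]
  ],
  "jaw": [45,60,65,65,65,65,65,65]
}}

```text
time_s: 30.55
eef_pos: [0.4692, 0.1626, 0.2029]
eef_rot: [0.0, -0.095, 0.995, -0.0]
wrist_force: [0.9, -0.1, 0.4]
opening: 0.653
grasp_force: 0.0
```

```bash
cat > chk.py <<'E'
from fit import *
import fit
for i in range(4): ctrl.camera("wrist")
c=ctrl.calibration("wrist");im=ctrl.camera("wrist");cv2.imwrite("pics/w14.png",im[...,::-1])
b,s=board(im,c,[.5097,.171,.19]);print(tool()[0],b,s)
Rm=R.from_euler('z',b[2]).as_matrix()[:2,:2];t=Rm@[-.041,0]+b[:2];print("carton target",t)
g=cv2.cvtColor(im,cv2.COLOR_RGB2GRAY);u,v=proj(c,[*t,.08])[0].astype(int);r=50
views.append((g[v-r:v+r,u-r:u+r],u-r,v-r,c));fit.D=[np.clip(70-views[0][0].astype(float),0,30)/30]
for a in(0,90,180,270):
    a0=np.degrees(b[2])+a;M=[q+[0,0,.057] for q in model(0)];x=[*t,np.radians(a0)]
    s=minimize(cost,x,args=(M,),method="Nelder-Mead",options=dict(maxiter=120,initial_simplex=[x,[x[0]+.005,*x[1:]],[x[0],x[1]+.005,x[2]],[x[0],x[1],x[2]+.1]]))
    print(s.fun.round(4),s.x[:2].round(4),np.degrees(s.x[2]).round(1))
ce,_=blue(im);print("jar",ray("wrist",ce,.074,c)[0],"target",Rm@[.041,.082]+b[:2])
# fit of the carton lid: bright/dim quad outline by gradient
e=cv2.GaussianBlur(cv2.Canny(g,40,110).astype(np.float32),(0,0),1)
def f(p):
    k=np.linspace(-1,1,40);o=np.ones(40);L=np.r_[np.c_[k*.0215,.0335*o],np.c_[k*.0215,-.0335*o],np.c_[.0215*o,k*.0335],np.c_[-.0215*o,k*.0335]]@R.from_euler('z',p[2]).as_matrix()[:2,:2].T+p[:2]
    q=proj(c,np.c_[L,[.057]*160]).astype(np.float32);return -cv2.remap(e,q[:,:1],q[:,1:],1).mean()
from scipy.optimize import differential_evolution
s=differential_evolution(f,[(t[0]-.008,t[0]+.008),(t[1]-.008,t[1]+.008),(b[2]-.1,b[2]+.1)],seed=0);print("lid",s.x,s.fun)
E
python3 chk.py
```

```text
[0.4690486  0.16260025 0.20111901] [0.50966081 0.17062136 0.19056198] -22.426968
carton target [0.469403   0.16285552]
0.052 [0.4667 0.163 ] 10.6
0.0627 [0.4661 0.1641] 101.5
0.0553 [0.4666 0.1637] 190.2
0.0629 [0.466  0.1635] 282.0
jar [0.51745939 0.26918335 0.074     ] target [0.53438695 0.25890283]
lid [0.47610745 0.16483623 0.21040171] -82.57723236083984
```

{"op": "send_rows", "data": {
  "dr": [
    [0,0,0],
    [0,0,0],
    [0,0,0],
    [0,0,0],
    [0,0,0],
    [0,0,0],
    [0,0,0],
    [0,0,0]
  ],
  "xyz": [
    [-1.5,-0.5,-2],
    [-3,-1,-4],
    [-4,-1.5,-6],
    [-5,-2,-7],
    [-5,-2,-7],
    [-5,-2,-7],
    [-5,-2,-7],
    [-5,-2,-7]
  ],
  "jaw": [100,100,100,100,100,100,100,100]
}}

```text
time_s: 31.8
eef_pos: [0.5217, 0.1526, 0.2706]
eef_rot: [-0.0, -0.096, 0.995, 0.0]
wrist_force: [1.0, -0.8, -0.1]
opening: 0.999
grasp_force: 0.0
```

```bash
sed -i 's/w14.png/w15.png/' chk.py
cat >> chk.py <<'E'
pickle.dump(c,open("w15.pkl","wb"))
c=pickle.load(open("w11.pkl","rb"));g=cv2.imread("pics/w11raw.png",0);e=cv2.GaussianBlur(cv2.Canny(g,40,110).astype(np.float32),(0,0),1)
s=differential_evolution(f,[(t[0]-.008,t[0]+.008),(t[1]-.008,t[1]+.008),(b[2]-.1,b[2]+.1)],seed=0);print("lid w11",s.x,s.fun)
E
python3 chk.py
```

```text
[0.52209862 0.15252653 0.27106598] [0.51038755 0.17053414 0.19046976] -27.481848
carton target [0.47012902 0.16277202]
0.033 [0.4678 0.1635] 12.2
0.0331 [0.467  0.1639] 101.8
0.0329 [0.4678 0.1635] 192.2
0.0335 [0.4669 0.164 ] 281.8
jar [0.53306399 0.26023546 0.074     ] target [0.53512183 0.25881334]
lid [0.4703253  0.16364938 0.19016267] -88.22787475585938
lid w11 [0.46979133 0.16473716 0.20062052] -85.9688491821289
```

```bash
python3 -c "
from bench import ctrl
print(ctrl.hand_in())"
```

```text
the job is handed in; nothing more can be done
None
```

The job is handed in: carton, jar and spool stand upright within about 2 mm of their square centres. The loupe stands on the carton's lid about 2–3 mm off its middle, located only by a numeric image fit because my picture views were used up.

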